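# Put the shoehorn away in its bamboo box

## Task

Put the shoehorn away: it is too thin to pick up where it lies, so slide it flat along the shelf until its handle sticks well out over the front edge and can be gripped, without letting it fall off, and pick it up. Lay it in the open bamboo box without dropping it in from a height, then lower the lid gently until it is fully shut. Leave the frog, the flashlight and the jar where they stand.

Things in the scene. Friction and masses are not known exactly. Their poses are not given: they have to be found in the camera images.
- niche: Recess in a low wall with a smooth flat cypress shelf, fixed, 80 mm above the counter. Origin: middle of the shelf's upper front edge; x into the recess, away from the robot, y along the edge to the robot's left, z up. Shelf 300 mm deep, 960 mm wide, 24 mm thick, jutting 25 mm from the wall below; nothing stands in front of its edge. Walls at its back and both ends rise 107 mm above it.
- shoehorn: Polished aluminium shoehorn, 160 mm long, 2.5 mm sheet, about 50 g, loose and slippery on the shelf, handle towards the robot, hollow side down. Origin: middle of its length, underside; x from handle to blade tip, z up. Handle 24 mm wide, parallel sides from x = -0.068 to 0. Blade 40 mm wide from x = 0.03; its middle strip (x 0.005 to 0.055) is 5 mm above the shelf. Balance point near x = 0.01.
- handle_end (a point): Rounded end of the shoehorn's handle (shoehorn x = -0.080), half-way up the sheet.
- blade_tip (a point): Round tip of the shoehorn's blade (shoehorn x = 0.080), 1 mm above its underside.
- bamboo_box: Bamboo box with an open hinged lid, 205 x 155 x 50 mm outside, walls and floor 6 mm (inside 193 x 143 x 44 mm deep), dark felt floor; stands firmly on the shelf and does not shift. Origin: centre of its underside; z up; x along its 205 mm length towards the hinged short end (robot's left), y across.
- box_in (a point): Centre of the inside floor of the box, 6 mm above the box's origin, same axes as the box.
- box_lid (a joint): Lid of the box, a flat 205 x 155 x 8 mm panel with a dark thumb tab 13 mm beyond its free edge. 0 rad = fully shut on the rim; starts standing open at 1.4 to 1.75 (stop at 1.75). Hinge line along the box's y at box x = +0.1025, z = 0.0505; opening lifts the free edge up and over towards box +x. Stiff hinge: it stays where it is left; about 0.5 to 2.5 N at the free edge moves it.
- lid_edge (a point): Middle of the lid's free edge, on its outer (upper when shut) face, 205 mm from the hinge line. Its z axis is the lid's outer normal, its x axis points along the lid to the hinge.
- frog: Green ceramic frog figurine, 70 mm wide, 70 mm tall, loose; not to be moved. Origin: centre of its underside.
- flashlight: Black plastic flashlight standing on its lens end, 46 mm across, 132 mm tall, loose; not to be moved. Origin: centre of its underside.
- cream_jar: White jar of shoe cream with a black lid and brown label, 55 mm across, 49 mm tall, loose; not to be moved. Origin: centre of its underside.
- key_hook: Stainless key hook with a gate and one brass key, fixed on the back wall of the recess, reaching 35 mm out of it. Origin: on the wall behind the hook's plate, 78 mm above the shelf.
Mind the look-alikes: they are no part of the job. Of the things like the shoehorn, leave any that is red or yellow; of the rest the smaller one is meant.

How it is judged:
By the outcome, as a careful person would: the job done as asked, in the order asked, and still so for the second after the job is handed in, with the robot touching nothing.
It also fails if it takes over 72 s, if anything falls off the work surface, if the arm or the gripper's body presses on something with over 40 N, if the wrist force passes 120 N, or if a joint passes its speed limit or range.

## Robot

A 6-joint arm with a two-finger parallel gripper is mounted at the origin on the work surface. World frame = base frame: x ahead of the robot, y to its left, z up, the work surface at z = 0. Lengths are in mm, angles in rad, forces in N, time in s.
With the tool pointing down it reaches from about 400 to 925 mm from the base axis. Payload 12.5 kg.
Tool frame: the origin (TCP) lies on the centre line of the jaws, within the pads' length; the fingertips stand 19 mm ahead of it and the grasp point (between the pads) is the TCP; z points along the fingers, y is the line along which they close (so a half turn about z gives the same grasp; the last joint's range is limited). The gripper opens to 95 mm and grips with 3 to 60 N. Pads are 20 mm wide; open, the fingers measure 119 mm over their backs; the gripper's body (75 mm by 180 mm) begins 59 mm behind the grasp point.
Start: joints at [-0.106, 0.491, 1.559, -0, 1.092, -0.106], TCP at [625.016, 0.021, 233.661] pointing down, gripper open.
Joint ranges: [-3.1, 3.1], [-0.84, 2.19], [0.05, 2.79], [-1.13, 4.28], [0.06, 2.93], [-2.69, 2.69]. Speed limits (rad/s): [2.22, 2.22, 2.79, 3.14, 3.14, 3.14].

## Interface

Orientations are given as [roll, pitch, yaw] about the fixed x, y, z axes, in that order (R = Rz(yaw) Ry(pitch) Rx(roll)).
In Python, from cell import state, read_camera, job_done gives the robot as it stands.
- The arm moves only by the tool arm_command, never from a script. Its argument "deltas" is a list of rows, each an object of numbers: "dx", "dy", "dz": the shift along the world's x, y, z in m; "yaw": the turn about the world's z in degrees. In form: [{"dx": .., "dy": .., "dz": .., "yaw": ..}, ...]. A call has 1 to 20 rows; each row shifts and turns the commanded pose from where the row before left it; what a row does not reach is not made up. A row lasts 1/10 s, in which the tool goes at most 50 mm and 8.59 degrees, less where a joint would pass 70% of its speed; a pose out of reach is approached as far as the arm can. A call with a gripper value outside its range is refused whole. "gripper" is the finger opening in m, from 0 to 0.0951, set as the call begins (left out, the last holds). The fingers move at their own pace and stop on an object; the grip force is fixed at half the most. Time passes only in rows, so rows that do not move let the fingers close. It gives the time, the measured TCP pose, the force, the opening and the grip force at its end, in the units of the state.
- state(): the state, without advancing time (a new reading comes with each control period).
- read_camera(name): name is "scene" or "side" or "wrist"; returns a dict with "color" (384x512x3 uint8, red, green, blue), "range_z" (384x512 float32, mm along the optical axis (not along the pixel's ray), 0 where there is no reading), "fx", "fy", "cx", "cy" (pixels), "k1" (the pictures are not rectified: a ray, as slopes to the right and down, at radius r is drawn at 1 + k1 r^2 times it, then the intrinsics apply), "extrinsics" (4x4, takes a point from camera to world coordinates). Camera axes: x right, y up, looking along -z (the intrinsics and any distortion apply to the point x, -y, -z); pixel columns grow to the right and rows downward; lengths in mm; the calibration is good to about 2 mm. A picture is of the moment at which its call begins.
- job_done(): hands the job in; it is judged then, once.
The state is a dict: "t": time; "joints": joint angles; "qvel": joint speeds; "tau": joint torques, N m; "eef_pos": TCP position; "tcp_rot": TCP orientation; "ft_force": force on the tool from outside, world axes, zero at the start; "moment": the same for the moment, N m; "opening": opening from 0.0 (shut) to 1.0 (fully open); "grip_force": force on a finger pad.
Only numpy, scipy, OpenCV 4.12 (cv2) and the standard library are available. Lean on these libraries where they do the work, as an engineer would, in place of code of your own. Each camera call takes 0.05 s, during which the arm holds its last target. There are 200 camera calls.

## Working session

There is one attempt and no reset: what is moved stays moved. The work goes in short steps, Python scripts to look and compute and a tool call to move; the robot and the scene stay as the last step left them, time stands still between calls to the robot, and variables do not carry over. Pictures are saved under pics/ and viewed, at most 10 in all, crops included, and the job is handed in when it is done.

Besides the shell and the picture viewer there is one more tool, called after "Call:" as a command line: name --argument value ..., lists and objects as JSON in quotes. arm_command: Moves the arm, as the interface text tells. Its arguments: {"type":"object","properties":{"deltas":{"type":"array"},"gripper":{"type":"number"}},"required":["deltas"]}

```bash
mkdir -p pics; cat > h.py <<'E'
import numpy as np, cv2
from cell import state, read_camera, job_done
def bgr(c): return cv2.cvtColor(c['color'],cv2.COLOR_RGB2BGR)
def ray(c,u,v):
    xd,yd=(u-c['cx'])/c['fx'],(v-c['cy'])/c['fy']; x,y=xd,yd
    for _ in range(10):
        s=1+c['k1']*(x*x+y*y); x,y=xd/s,yd/s
    T=np.array(c['extrinsics']); return T[:3,3],T[:3,:3]@np.array([x,-y,-1.])
def onz(c,u,v,z):
    o,d=ray(c,u,v); return o+d*(z-o[2])/d[2]
def dep(c,u,v):
    o,d=ray(c,u,v); return o+d*float(c['range_z'][int(round(v)),int(round(u))])
def tri(c1,p1,c2,p2):
    o1,d1=ray(c1,*p1);o2,d2=ray(c2,*p2)
    A=np.stack([d1,-d2],1); s=np.linalg.lstsq(A,o2-o1,rcond=None)[0]
    a,b=o1+s[0]*d1,o2+s[1]*d2; return (a+b)/2,np.linalg.norm(a-b)
def proj(c,p):
    T=np.array(c['extrinsics']); q=T[:3,:3].T@(np.array(p)-T[:3,3]); x,y=q[0]/-q[2],-q[1]/-q[2]
    s=1+c['k1']*(x*x+y*y); return c['fx']*x*s+c['cx'],c['fy']*y*s+c['cy']
E
python3 - <<'E'
from h import *
import pickle
D={n:read_camera(n) for n in('scene','side','wrist')}
pickle.dump(D,open('D0.pkl','wb'))
for n in D: print(n,np.array(D[n]['extrinsics']).round(2).tolist(),D[n]['fx'],D[n]['k1'])
a=np.hstack([bgr(D['scene']),bgr(D['side'])]); cv2.imwrite('pics/a.png',cv2.resize(bgr(D['scene']),(800,600)))
cv2.imwrite('pics/b.png',cv2.resize(bgr(D['side']),(800,600)))
cv2.imwrite('pics/c.png',cv2.resize(bgr(D['wrist']),(800,600)))
print(state())
E
```

```text
scene [[-0.08, -0.66, 0.75, 1281.9], [1.0, -0.06, 0.05, 73.27], [0.02, 0.75, 0.66, 800.02], [0.0, 0.0, 0.0, 1.0]] 391.90183235676085 -0.08518323642873506
side [[0.94, 0.25, -0.23, 244.9], [-0.34, 0.72, -0.61, -680.41], [0.02, 0.65, 0.76, 979.27], [0.0, 0.0, 0.0, 1.0]] 446.7628228593566 -0.1259438245212782
wrist [[1.0, -0.0, 0.0, 624.21], [0.0, 0.97, 0.25, 69.31], [-0.0, -0.25, 0.97, 384.66], [0.0, 0.0, 0.0, 1.0]] 328.30907582832737 -0.0038827976252857515
{'t': 0.15, 'joints': array([-1.05594050e-01,  4.91400601e-01,  1.55927069e+00,  1.54563593e-05,
        1.09172519e+00, -1.05652325e-01]), 'qvel': array([ 4.09250627e-05, -3.23456428e-03, -1.51661284e-03,  2.52313812e-04,
        9.83683156e-05,  1.15859477e-03]), 'tau': array([ 3.16444048e-04, -6.12899423e+01, -2.58276522e+01,  6.91918633e-02,
        4.73701756e-02, -5.07232733e-05]), 'eef_pos': array([6.24850807e+02, 4.57427218e-02, 2.33222076e+02]), 'tcp_rot': array([-3.14079476e+00, -9.84018939e-05,  1.57084743e+00]), 'ft_force': array([ 0.26204011, -0.07385542, -0.72645383]), 'moment': array([ 0.06695395, -0.0150306 ,  0.00252878]), 'grip_force': 0.0, 'opening': 0.9999254021338181}
```

View pics/a.png

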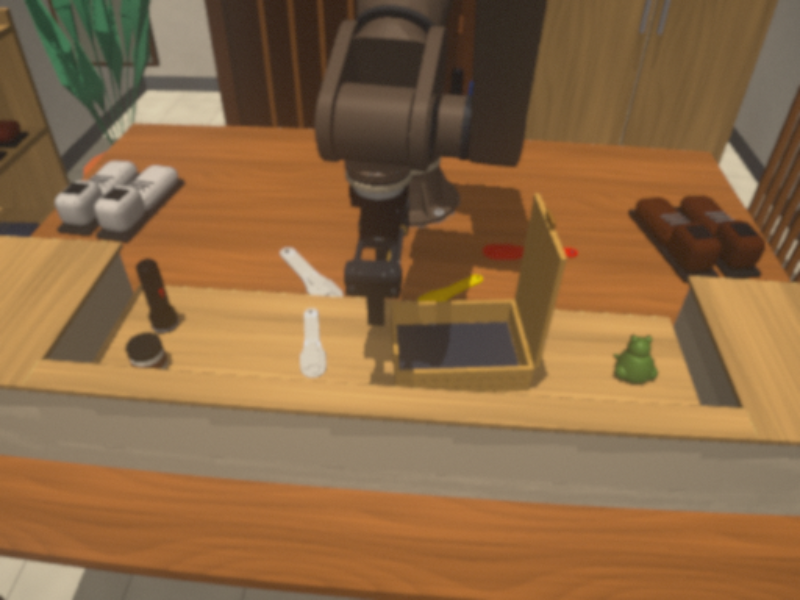

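View pics/b.png

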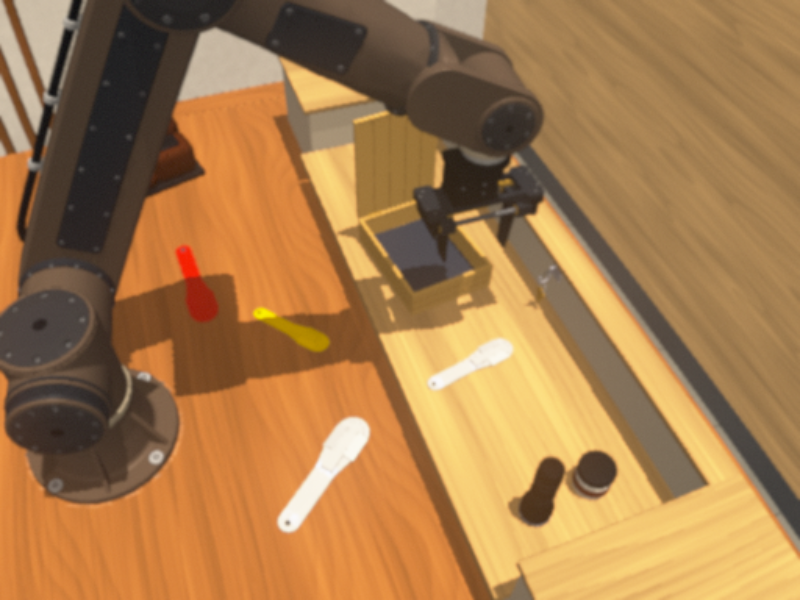

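Scene view (800-wide): shelf shoehorn at (312,342), big one at (310,272), yellow (450,290), red (530,252); box around (460,340) with the lid up at (540,280). Side view: the same shelf shoehorn at (470,365), big (325,475), red (198,285), yellow (292,330). Red and yellow are excluded, and the smaller of the two silver ones is the one on the shelf.

```bash
python3 - <<'E'
from h import *
import pickle
D=pickle.load(open('D0.pkl','rb')); k=.64
ends={}
for n,box in(('scene',(185,190,215,250)),('side',(265,210,335,255))):
    c=D[n]; I=bgr(c); h=cv2.cvtColor(I,cv2.COLOR_BGR2HSV); m=((h[...,1]<50)&(h[...,2]>150)).astype(np.uint8)
    x0,y0,x1,y1=box; M=np.zeros_like(m); M[y0:y1,x0:x1]=m[y0:y1,x0:x1]
    cs=max(cv2.findContours(M,0,1)[0],key=cv2.contourArea)[:,0]
    P=np.array([onz(c,u,v,83)[:2] for u,v in cs]); 
    mu=P.mean(0); w=np.linalg.svd(P-mu)[2][0]; w*=np.sign(w[0]); s=(P-mu)@w
    i,j=s.argmin(),s.argmax(); print(n,'ends',P[i].round(),P[j].round(),'len',np.ptp(s),'yaw',np.degrees(np.arctan2(w[1],w[0])),cs[i],cs[j])
    ends[n]=(cs[i],cs[j])
for i in(0,1): print('tri',tri(D['scene'],ends['scene'][i],D['side'],ends['side'][i]))
# depth checks
for n,u,v in(('scene',200,215),('side',300,229),('scene',180,230),('side',330,240)): print(n,'depth',dep(D[n],u,v).round(1))
a=cv2.resize(bgr(D['side'])[60:260,190:340],(450,600),interpolation=2)
b=cv2.resize(bgr(D['scene'])[110:260,180:380],(800,600),interpolation=2)
cv2.imwrite('pics/d.png',a);cv2.imwrite('pics/e.png',b)
E
```

```text
scene ends [ 511. -128.] [ 660. -105.] len 151.27055202123012 yaw 12.568139313409029 [200 198] [198 240]
side ends [ 507. -134.] [ 662. -108.] len 156.2227239840989 yaw 12.449190089412138 [274 246] [327 221]
tri (array([ 507.74975342, -130.27698299,   79.33333408]), np.float64(2.661676597153808))
tri (array([ 661.14837766, -106.5637135 ,   82.63325525]), np.float64(2.7280152787429297))
scene depth [ 579.4 -115.2   87.4]
side depth [ 587.8 -106.5   80.4]
scene depth [ 631.2 -156.6   82. ]
side depth [ 645.4 -160.2   77.5]
```

View pics/d.png

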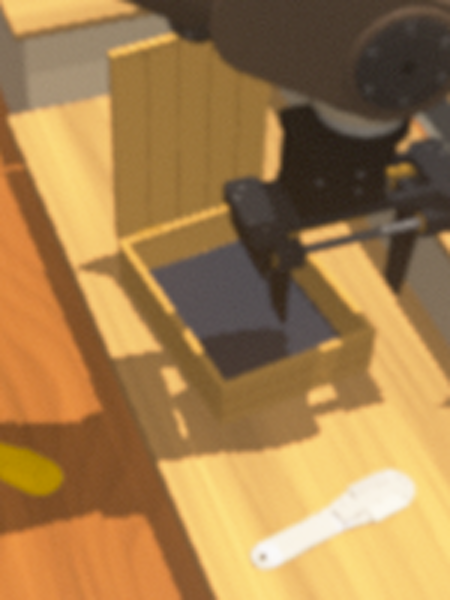

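View pics/e.png

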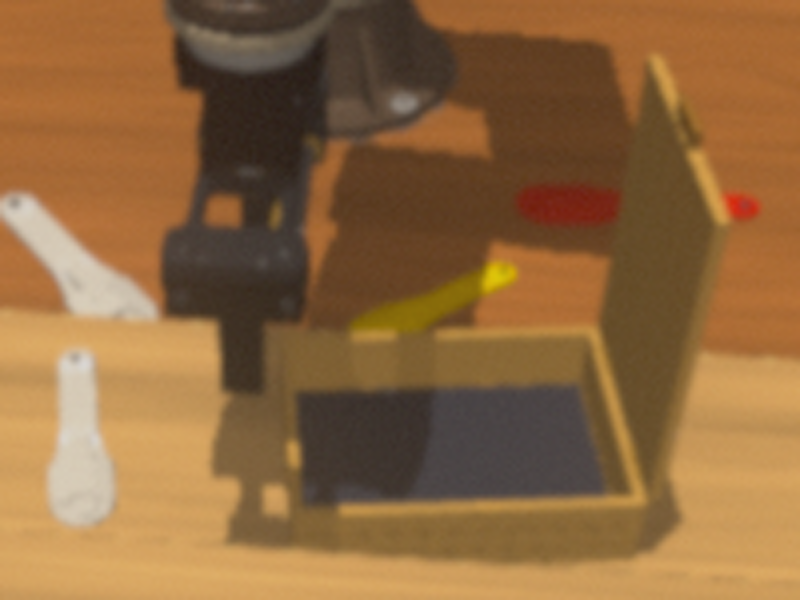

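Both crops confirm it: a silver shoehorn lies on the shelf, handle hole at the front (side crop (262,557), scene crop (75,357)), blade to the back. Box rim corners in the scene crop are (292,510), (640,495), (595,332), (283,340); lid free edge runs (652,58)–(727,222).

```bash
python3 - <<'E'
from h import *
import pickle
D=pickle.load(open('D0.pkl','rb')); S,Z=D['scene'],D['side']
e=lambda u,v:(180+u/4,110+v/4); d=lambda u,v:(190+u/3,60+v/3)
for n,p in(('backR',(292,510)),('backL',(640,495)),('frontL',(595,332)),('frontR',(283,340))): print('rim',n,onz(S,*e(*p),130).round())
for n,p in(('frontL',(122,242)),('frontR',(222,385)),('backR',(372,325))): print('siderim',n,onz(Z,*d(*p),130).round())
print('tri frontL',tri(S,e(595,332),Z,d(122,242)))
print('tri backR',tri(S,e(292,510),Z,d(372,325)))
print('edge side',onz(Z,*d(20,140),80).round(),onz(Z,*d(200,568),80).round(),'scene',onz(S,*e(0,308),80).round(),onz(S,*e(780,355),80).round())
print('lidfree front',tri(S,e(652,58),Z,d(110,52)))
for p in((652,58),(727,222),(690,120)):
  o,r=ray(S,*e(*p))
  for y in (170,190,210):print(p,y,(o+r*(y-o[1])/r[1]).round())
for u,v in((300,440),(500,440)): print('felt',dep(S,*e(u,v)).round())
for u,v in((640,300),(650,400),(690,200),(640,150)): print('lid inner',dep(S,*e(u,v)).round())
E
```

```text
rim backR [682.  30. 130.]
rim backL [652. 230. 130.]
rim frontL [511. 213. 130.]
rim frontR [538.  12. 130.]
siderim frontL [508. 205. 130.]
siderim frontR [534.   9. 130.]
siderim backR [684.  31. 130.]
tri frontL (array([509.09441442, 211.63346652, 126.51706228]), np.float64(4.412530377863928))
tri backR (array([683.17498823,  30.00996295, 131.43969238]), np.float64(0.19446982286709236))
edge side [470. 446.  80.] [ 465. -127.   80.] scene [ 467. -194.   80.] [465. 351.  80.]
lidfree front (array([506.67721339, 217.20572492, 333.74736514]), np.float64(1.0333252713171333))
(652, 58) 170 [762. 170. 488.]
(652, 58) 190 [654. 190. 423.]
(652, 58) 210 [547. 210. 358.]
(727, 222) 170 [921. 170. 531.]
(727, 222) 190 [847. 190. 476.]
(727, 222) 210 [772. 210. 420.]
(690, 120) 170 [848. 170. 517.]
(690, 120) 190 [758. 190. 458.]
(690, 120) 210 [668. 210. 399.]
felt [583.  27.  86.]
felt [572. 154.  87.]
lid inner [575. 224. 213.]
lid inner [626. 230. 181.]
lid inner [621. 229. 320.]
lid inner [534. 215. 289.]
```

Call:
arm_command --deltas '[{"dx": -0.001,"dy": -0.014,"dz": -0.01},{"dx": -0.001,"dy": -0.014,"dz": -0.01},{"dx": -0.001,"dy": -0.014,"dz": -0.01},{"dx": -0.001,"dy": -0.014,"dz": -0.01},{"dx": -0.001,"dy": -0.014,"dz": -0.01},{"dx": -0.001,"dy": -0.014,"dz": -0.01},{"dx": -0.001,"dy": -0.014,"dz": -0.01},{"dx": -0.001,"dy": -0.014,"dz": -0.01},{"dx": 0,"dy": 0,"dz": 0},{"dx": 0,"dy": 0,"dz": 0}]' --gripper 0

```text
$.deltas[0]: bad value
```

```bash
cat > w.py <<'E'
from h import *
def horn(c,z=82,lo=(0,0,512,384)):
    I=bgr(c);h=cv2.cvtColor(I,cv2.COLOR_BGR2HSV);m=((h[...,1]<60)&(h[...,2]>140)).astype(np.uint8)
    x0,y0,x1,y1=lo;M=np.zeros_like(m);M[y0:y1,x0:x1]=m[y0:y1,x0:x1]
    cs=max(cv2.findContours(M,0,1)[0],key=cv2.contourArea)[:,0]
    P=np.array([onz(c,u,v,z)[:2] for u,v in cs],np.float32)
    return cs,P,cv2.minAreaRect(P)
if __name__=='__main__':
    c=read_camera('wrist'); s=state(); print(s['eef_pos'].round(1),s['ft_force'].round(2),s['opening'])
    cs,P,r=horn(c); print(r, P.min(0),P.max(0),cs.min(0),cs.max(0))
    import sys; cv2.imwrite('pics/'+sys.argv[1],cv2.resize(bgr(c),(640,480)))
E
python3 w.py f.png
```

```text
[624.9   0.  233.3] [ 0.09 -0.53 -0.1 ] 1.0005830154437636
((582.7142944335938, -121.47638702392578), (155.02037048339844, 27.1218204498291), 7.60701322555542) [ 506.32288 -143.36249] [ 659.76465  -112.408424] [150 288] [297 314]
```

View pics/f.png

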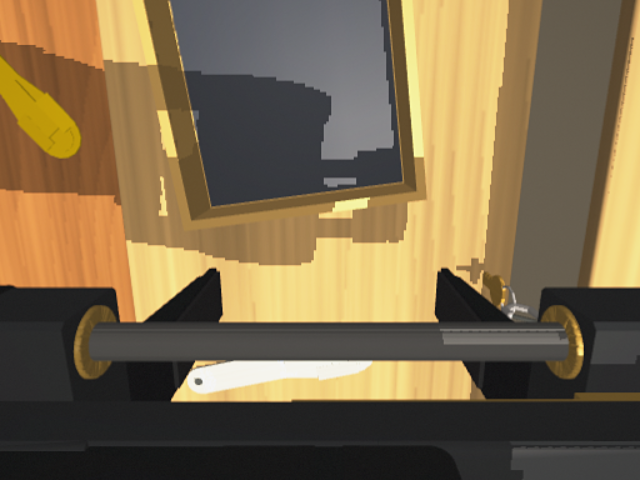

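The wrist view still shows the start pose: the move was refused. The box's right end is at (195,220)–(425,195) and the shoehorn handle at (200,380), partly hidden. I'll retry with all keys filled in.

Call:
arm_command --deltas '[{"dx": -0.001,"dy": -0.014,"dz": -0.01,"yaw": 0.0},{"dx": -0.001,"dy": -0.014,"dz": -0.01,"yaw": 0.0},{"dx": -0.001,"dy": -0.014,"dz": -0.01,"yaw": 0.0},{"dx": -0.001,"dy": -0.014,"dz": -0.01,"yaw": 0.0},{"dx": -0.001,"dy": -0.014,"dz": -0.01,"yaw": 0.0},{"dx": -0.001,"dy": -0.014,"dz": -0.01,"yaw": 0.0},{"dx": -0.001,"dy": -0.014,"dz": -0.01,"yaw": 0.0},{"dx": -0.001,"dy": -0.014,"dz": -0.01,"yaw": 0.0},{"dx": 0,"dy": 0,"dz": 0,"yaw": 0},{"dx": 0,"dy": 0,"dz": 0,"yaw": 0}]' --gripper 0

```text
t: 1.2
eef_pos: [617.0, -112.2, 153.5]
tcp_rot: [-3.141, -0.0, 1.57]
ft_force: [0.1, 0.5, 0.6]
opening: 0.214
grip_force: 0.0
```

```bash
python3 w.py g.png; python3 - <<'E'
from h import *
# second view: scene, for cross-check of blade tip
c=read_camera('scene'); from w import horn
cs,P,r=horn(c,82,(185,190,215,250)); print(r)
c=read_camera('side'); cs,P,r=horn(c,82,(265,205,335,260)); print(r)
E
```

```text
[ 617.2 -111.8  153.9] [-0.12  0.47  1.19] 0.1754583959866972
((584.09130859375, -116.88860321044922), (160.13052368164062, 40.69190979003906), 12.477330207824707) [ 505.57782 -143.38687] [662.4992   -83.720436] [110 167] [328 247]
((640.8900756835938, -101.6168441772461), (29.9083251953125, 30.11345672607422), 5.447305202484131)
((582.883056640625, -120.73304748535156), (155.42092895507812, 36.14920425415039), 15.336982727050781)
```

View pics/g.png

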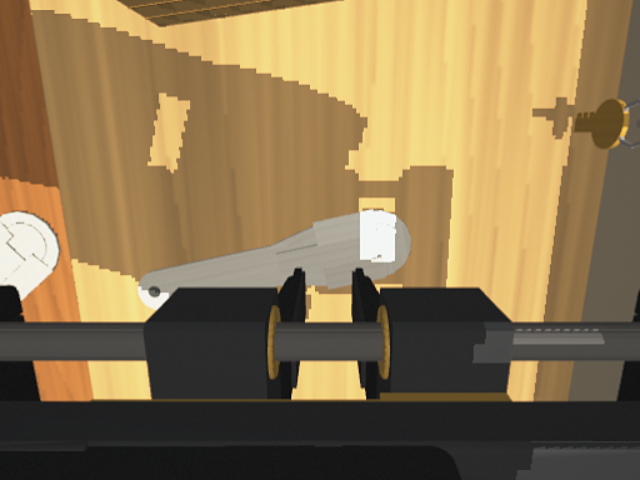

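Wrist view: the whole shoehorn from handle hole (153,292) to tip (410,245); the fitted rectangle is 160 x 41 mm, heading 12.5°, which matches. Lowering onto the middle strip.

Call:
arm_command --deltas '[{"dx": -0.003,"dy": 0.002,"dz": -0.015,"yaw": 0.0},{"dx": 0.0,"dy": 0.0,"dz": -0.015,"yaw": 0.0},{"dx": 0.0,"dy": 0.0,"dz": -0.01,"yaw": 0.0},{"dx": 0.0,"dy": 0.0,"dz": -0.003,"yaw": 0.0},{"dx": 0.0,"dy": 0.0,"dz": -0.002,"yaw": 0.0},{"dx": 0.0,"dy": 0.0,"dz": 0.0,"yaw": 0.0}]'

```text
t: 1.95
eef_pos: [614.2, -109.9, 108.9]
tcp_rot: [3.141, 0.0, 1.571]
ft_force: [-0.2, -0.2, 0.4]
opening: 0.005
grip_force: 0.0
```

Call:
arm_command --deltas '[{"dx": 0.0,"dy": 0.0,"dz": -0.001,"yaw": 0.0},{"dx": 0.0,"dy": 0.0,"dz": -0.001,"yaw": 0.0},{"dx": 0.0,"dy": 0.0,"dz": 0.0,"yaw": 0.0}]'

```text
t: 2.25
eef_pos: [614.1, -110.0, 106.8]
tcp_rot: [3.141, 0.0, 1.571]
ft_force: [-0.5, 0.2, -0.7]
opening: 0.002
grip_force: 0.0
```

Call:
arm_command --deltas '[{"dx": 0.0,"dy": 0.0,"dz": -0.001,"yaw": 0.0},{"dx": 0.0,"dy": 0.0,"dz": -0.0005,"yaw": 0.0},{"dx": 0.0,"dy": 0.0,"dz": 0.0,"yaw": 0.0}]'

```text
t: 2.55
eef_pos: [614.0, -110.0, 105.1]
tcp_rot: [-3.142, -0.0, 1.571]
ft_force: [0.1, -0.4, -0.5]
opening: 0.006
grip_force: 0.0
```

Call:
arm_command --deltas '[{"dx": 0.0,"dy": 0.0,"dz": -0.0005,"yaw": 0.0},{"dx": 0.0,"dy": 0.0,"dz": 0.0,"yaw": 0.0}]'

```text
t: 2.75
eef_pos: [614.0, -110.0, 104.6]
tcp_rot: [3.142, -0.0, 1.571]
ft_force: [0.3, -0.3, -0.3]
opening: 0.006
grip_force: 0.0
```

Call:
arm_command --deltas '[{"dx": 0.0,"dy": 0.0,"dz": -0.0005,"yaw": 0.0},{"dx": 0.0,"dy": 0.0,"dz": -0.0003,"yaw": 0.0},{"dx": 0.0,"dy": 0.0,"dz": 0.0,"yaw": 0.0}]'

```text
t: 3.05
eef_pos: [614.1, -110.0, 104.0]
tcp_rot: [3.141, 0.0, 1.571]
ft_force: [-0.4, -0.4, 2.6]
opening: 0.005
grip_force: 1.4
```

Call:
arm_command --deltas '[{"dx": 0.0,"dy": 0.0,"dz": -0.0005,"yaw": 0.0},{"dx": 0.0,"dy": 0.0,"dz": 0.0,"yaw": 0.0}]'

```text
t: 3.25
eef_pos: [614.0, -110.0, 104.0]
tcp_rot: [3.141, 0.0, 1.571]
ft_force: [-2.7, 0.7, 7.6]
opening: 0.003
grip_force: 3.9
```

Call:
arm_command --deltas '[{"dx": -0.002,"dy": 0.0,"dz": 0.0,"yaw": 0.0},{"dx": -0.004,"dy": 0.0,"dz": 0.0,"yaw": 0.0},{"dx": -0.005,"dy": 0.0,"dz": 0.0,"yaw": 0.0},{"dx": -0.005,"dy": 0.0,"dz": 0.0,"yaw": 0.0},{"dx": -0.004,"dy": 0.0,"dz": 0.0,"yaw": 0.0},{"dx": 0.0,"dy": 0.0,"dz": 0.0,"yaw": 0.0}]'

```text
t: 3.85
eef_pos: [594.0, -110.1, 104.0]
tcp_rot: [3.14, 0.0, 1.571]
ft_force: [-1.9, -0.5, 6.8]
opening: 0.005
grip_force: 3.6
```

```bash
python3 - <<'E'
from w import *
c=read_camera('wrist'); cs,P,r=horn(c); print(r,P.min(0),P.max(0))
s=state();print(s['eef_pos'],s['ft_force'])
h=cv2.cvtColor(bgr(c),cv2.COLOR_BGR2HSV)
c=read_camera('side'); cs,P,r=horn(c,82,(235,200,340,270)); print(r,P.min(0),P.max(0))
E
```

```text
((598.2813720703125, -96.2563705444336), (24.689109802246094, 88.85735321044922), 89.27243041992188) [ 553.6995  -109.15875] [642.57263 -84.19043]
[ 594.0361308  -110.14652789  104.00180894] [-2.08269072  0.10586362  8.29055859]
((564.8352661132812, -122.50975036621094), (157.61683654785156, 34.645626068115234), 15.001331329345703) [ 487.27234 -145.79225] [640.3516  -86.91183]
```

Call:
arm_command --deltas '[{"dx": -0.003,"dy": 0.0,"dz": 0.0,"yaw": 0.0},{"dx": -0.006,"dy": 0.0,"dz": 0.0,"yaw": 0.0},{"dx": -0.006,"dy": 0.0,"dz": 0.0,"yaw": 0.0},{"dx": -0.006,"dy": 0.0,"dz": 0.0,"yaw": 0.0},{"dx": -0.006,"dy": 0.0,"dz": 0.0,"yaw": 0.0},{"dx": -0.006,"dy": 0.0,"dz": 0.0,"yaw": 0.0},{"dx": -0.006,"dy": 0.0,"dz": 0.0,"yaw": 0.0},{"dx": -0.006,"dy": 0.0,"dz": 0.0,"yaw": 0.0},{"dx": -0.006,"dy": 0.0,"dz": 0.0,"yaw": 0.0},{"dx": -0.004,"dy": 0.0,"dz": 0.0,"yaw": 0.0},{"dx": 0.0,"dy": 0.0,"dz": 0.0,"yaw": 0.0}]'

```text
t: 5.05
eef_pos: [539.0, -110.1, 104.0]
tcp_rot: [3.14, 0.0, 1.571]
ft_force: [-2.2, -1.2, 8.6]
opening: 0.006
grip_force: 4.0
```

```bash
python3 - <<'E'
from w import *
c=read_camera('wrist'); cs,P,r=horn(c); print(r,P.min(0),P.max(0))
s=state();print(s['eef_pos'],s['ft_force'])
c=read_camera('side'); cs,P,r=horn(c,82,(200,200,340,280)); print(r,P.min(0),P.max(0))
E
```

```text
((422.5152893066406, -107.39173126220703), (59.68982696533203, 38.30647277832031), 40.11267852783203) [ 396.0956   -125.367935] [449.84903 -81.55107]
[ 539.00058026 -110.17988779  103.95394895] [-1.31946186 -1.17430084  8.48801082]
((509.5894775390625, -122.15644073486328), (156.93348693847656, 34.89306640625), 15.387555122375488) [ 432.27487 -146.89314] [584.9413   -86.648094]
```

Call:
arm_command --deltas '[{"dx": -0.003,"dy": 0.0,"dz": 0.0,"yaw": 0.0},{"dx": -0.006,"dy": 0.0,"dz": 0.0,"yaw": 0.0},{"dx": -0.006,"dy": 0.0,"dz": 0.0,"yaw": 0.0},{"dx": -0.005,"dy": 0.0,"dz": 0.0,"yaw": 0.0},{"dx": -0.003,"dy": 0.0,"dz": 0.0,"yaw": 0.0},{"dx": 0.0,"dy": 0.0,"dz": 0.0,"yaw": 0.0},{"dx": 0.0,"dy": 0.0,"dz": 0.001,"yaw": 0.0},{"dx": 0.0,"dy": 0.0,"dz": 0.001,"yaw": 0.0},{"dx": 0.0,"dy": 0.0,"dz": 0.01,"yaw": 0.0},{"dx": 0.0,"dy": 0.0,"dz": 0.03,"yaw": 0.0},{"dx": -0.01,"dy": 0.0,"dz": 0.04,"yaw": 0.0}]'

```text
t: 6.25
eef_pos: [505.9, -109.8, 185.6]
tcp_rot: [-3.139, -0.001, 1.571]
ft_force: [0.7, 0.5, 0.0]
opening: 0.004
grip_force: 0.0
```

Call:
arm_command --deltas '[{"dx": -0.01,"dy": -0.003,"dz": 0.0,"yaw": -8.5},{"dx": -0.01,"dy": -0.003,"dz": 0.0,"yaw": -8.5},{"dx": -0.01,"dy": -0.003,"dz": 0.0,"yaw": -8.5},{"dx": -0.01,"dy": -0.003,"dz": 0.0,"yaw": -8.5},{"dx": -0.01,"dy": -0.003,"dz": 0.0,"yaw": -8.5},{"dx": -0.01,"dy": -0.003,"dz": 0.0,"yaw": -8.5},{"dx": -0.01,"dy": -0.003,"dz": 0.0,"yaw": -8.5},{"dx": 0.0,"dy": -0.003,"dz": 0.0,"yaw": -8.5},{"dx": 0.0,"dy": 0.0,"dz": 0.0,"yaw": -9},{"dx": 0.0,"dy": 0.0,"dz": 0.0,"yaw": 0}]' --gripper 0.05

```text
t: 7.25
eef_pos: [436.0, -134.0, 185.9]
tcp_rot: [3.141, -0.0, 0.231]
ft_force: [-0.0, -0.3, 0.5]
opening: 0.526
grip_force: 0.0
```

```bash
python3 w.py i.png; python3 - <<'E'
from w import *
c=read_camera('side'); cs,P,r=horn(c,82,(200,200,340,280)); print(r,P.min(0),P.max(0))
# shelf edge vs counter in front; depth of shelf
c=read_camera('scene'); cs,P,r=horn(c,82,(185,150,215,250)); print(r)
print(state()['tcp_rot'])
E
```

```text
[ 436.  -134.   185.7] [-0.35  0.53 -0.22] 0.5302623532858296
((471.03076171875, -116.24420928955078), (189.53689575195312, 53.6341438293457), 14.346091270446777) [ 377.35568 -165.70663] [564.6428  -84.14485] [221  11] [286 257]
((488.4557189941406, -122.6966323852539), (157.6981658935547, 35.23031997680664), 13.118794441223145) [ 410.40894 -143.27658] [564.8122  -90.27241]
((445.0506896972656, -140.28253173828125), (248.07830810546875, 51.944889068603516), 24.71979331970215)
[ 3.14143835e+00 -1.05990358e-04  2.38252399e-01]
```

View pics/i.png

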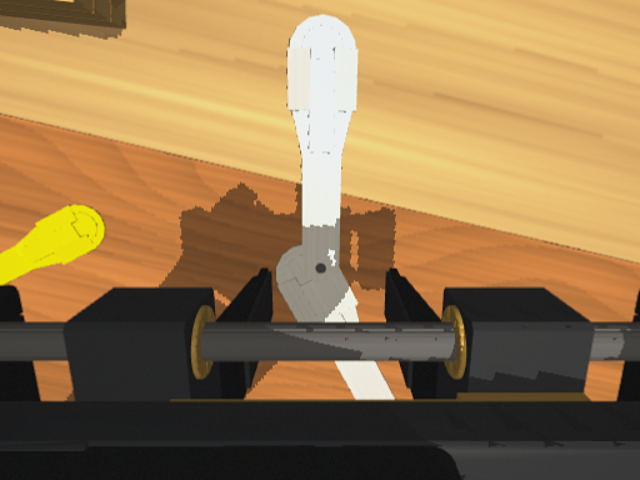

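The handle now sticks out over the front edge (edge crosses it near (320,190)), the hole is at (320,268), the tip at (322,15). The other silver shoehorn lies on the counter below.

```bash
python3 - <<'E'
from h import *
c=read_camera('wrist')
k=.8
for n,u,v,z in(('tip',322,15,81),('hole',320,268,82),('hL',302,220,82),('hR',341,220,82),('edgeL',290,186,80),('edgeR',350,201,80),('hL2',302,160,82),('hR2',341,160,82)): print(n,onz(c,u*k,v*k,z).round(1))
s=state();p=s['eef_pos'];a=s['tcp_rot'][2];t=onz(c,322*k,15*k,81);h=onz(c,320*k,268*k,82)
w=(t-h)[:2];w/=np.linalg.norm(w);print('yaw',np.degrees(np.arctan2(w[1],w[0])),'tool',np.degrees(a))
d=p[:2]-t[:2];print('along from centre',d@w+80,'lateral',w[0]*d[1]-w[1]*d[0])
E
```

```text
tip [563.9 -98.4  81. ]
hole [ 417.1 -132.4   82. ]
hL [ 445.6 -113.8   82. ]
hR [ 451.5 -137.8   82. ]
edgeL [ 464.6 -101.6   80. ]
edgeR [ 464.4 -140.5   80. ]
hL2 [ 482.2 -105.4   82. ]
hR2 [ 487.9 -128.7   82. ]
yaw 13.030074189748262 tool 13.611520919306061
along from centre -52.543808374351045 lateral -5.772404062891393
```

Call:
arm_command --deltas '[{"dx": 0.005,"dy": 0.007,"dz": 0.0,"yaw": -0.6},{"dx": 0.0,"dy": 0.0,"dz": -0.02,"yaw": 0},{"dx": 0.0,"dy": 0.0,"dz": -0.025,"yaw": 0},{"dx": 0.0,"dy": 0.0,"dz": -0.025,"yaw": 0},{"dx": 0.0,"dy": 0.0,"dz": -0.02,"yaw": 0},{"dx": 0.0,"dy": 0.0,"dz": -0.01,"yaw": 0},{"dx": 0.0,"dy": 0.0,"dz": -0.005,"yaw": 0},{"dx": 0.0,"dy": 0.0,"dz": 0.0,"yaw": 0}]'

```text
t: 8.25
eef_pos: [441.2, -126.8, 80.3]
tcp_rot: [-3.141, 0.0, 0.224]
ft_force: [0.2, -0.7, 0.1]
opening: 0.525
grip_force: 0.0
```

Call:
arm_command --deltas '[{"dx": 0.0,"dy": 0.0,"dz": 0.0,"yaw": 0},{"dx": 0.0,"dy": 0.0,"dz": 0.0,"yaw": 0},{"dx": 0.0,"dy": 0.0,"dz": 0.0,"yaw": 0},{"dx": 0.0,"dy": 0.0,"dz": 0.0,"yaw": 0},{"dx": 0.0,"dy": 0.0,"dz": 0.0,"yaw": 0},{"dx": 0.0,"dy": 0.0,"dz": 0.0,"yaw": 0},{"dx": 0.0,"dy": 0.0,"dz": 0.0,"yaw": 0},{"dx": 0.0,"dy": 0.0,"dz": 0.0,"yaw": 0}]' --gripper 0.01

```text
t: 9.05
eef_pos: [441.1, -127.0, 80.4]
tcp_rot: [3.141, -0.0, 0.223]
ft_force: [0.6, -0.6, 2.1]
opening: 0.244
grip_force: 30.0
```

Call:
arm_command --deltas '[{"dx": 0.0,"dy": 0.0,"dz": 0.005,"yaw": 0},{"dx": 0.0,"dy": 0.0,"dz": 0.015,"yaw": 0},{"dx": 0.0,"dy": 0.0,"dz": 0.02,"yaw": 0},{"dx": 0.0,"dy": 0.0,"dz": 0.02,"yaw": 0},{"dx": 0.0,"dy": 0.0,"dz": 0.02,"yaw": 0},{"dx": 0.0,"dy": 0.0,"dz": 0.02,"yaw": 0},{"dx": 0.0,"dy": 0.0,"dz": 0.01,"yaw": 0},{"dx": 0.0,"dy": 0.0,"dz": 0.005,"yaw": 3.5},{"dx": 0.0,"dy": 0.0,"dz": 0.0,"yaw": 6},{"dx": 0.0,"dy": 0.0,"dz": 0.0,"yaw": 7},{"dx": 0.0,"dy": 0.0,"dz": 0.0,"yaw": 7},{"dx": 0.0,"dy": 0.0,"dz": 0.0,"yaw": 7},{"dx": 0.0,"dy": 0.0,"dz": 0.0,"yaw": 7},{"dx": 0.0,"dy": 0.0,"dz": 0.0,"yaw": 7},{"dx": 0.0,"dy": 0.0,"dz": 0.0,"yaw": 7},{"dx": 0.0,"dy": 0.0,"dz": 0.0,"yaw": 7},{"dx": 0.0,"dy": 0.0,"dz": 0.0,"yaw": 7},{"dx": 0.0,"dy": 0.0,"dz": 0.0,"yaw": 7},{"dx": 0.0,"dy": 0.0,"dz": 0.0,"yaw": 7},{"dx": 0.0,"dy": 0.0,"dz": 0.0,"yaw": 6}]'

```text
t: 11.05
eef_pos: [440.8, -126.9, 195.0]
tcp_rot: [-3.141, -0.0, 1.721]
ft_force: [1.2, 0.8, 0.0]
opening: 0.244
grip_force: 30.0
```

Call:
arm_command --deltas '[{"dx": 0.005,"dy": 0.005,"dz": 0.0,"yaw": 0},{"dx": 0.01,"dy": 0.012,"dz": 0.0,"yaw": 0},{"dx": 0.015,"dy": 0.018,"dz": 0.0,"yaw": 0},{"dx": 0.02,"dy": 0.022,"dz": 0.0,"yaw": 0},{"dx": 0.02,"dy": 0.022,"dz": 0.0,"yaw": 0},{"dx": 0.02,"dy": 0.022,"dz": 0.0,"yaw": 0},{"dx": 0.02,"dy": 0.022,"dz": 0.0,"yaw": 0},{"dx": 0.02,"dy": 0.022,"dz": 0.0,"yaw": 0},{"dx": 0.015,"dy": 0.018,"dz": 0.0,"yaw": 0},{"dx": 0.01,"dy": 0.012,"dz": 0.0,"yaw": 0},{"dx": 0.005,"dy": 0.005,"dz": 0.0,"yaw": 0},{"dx": 0.0,"dy": 0.0,"dz": 0.0,"yaw": 0}]'

```text
t: 12.25
eef_pos: [601.1, 53.4, 195.0]
tcp_rot: [-3.141, -0.0, 1.715]
ft_force: [-0.4, -0.3, -0.7]
opening: 0.242
grip_force: 30.0
```

```bash
python3 w.py j.png
```

```text
[600.7  52.9 195.1] [-0.13  0.6  -1.19] 0.24128784187048838
((595.5263671875, 96.00537109375), (71.86439514160156, 202.59585571289062), 7.962625503540039) [546.5211    -7.136045] [628.42566 200.92412] [216   0] [314 256]
```

View pics/j.png

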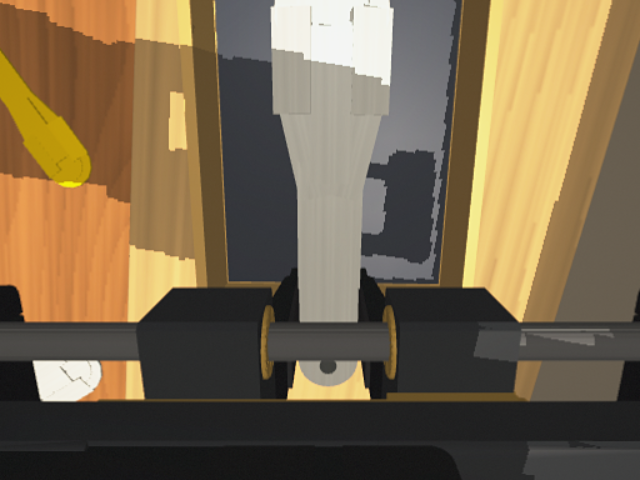

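The shoehorn hangs level in the jaws over the box; the felt's near corners are at (228,280) and (438,282), its side edges run up to (216,20) and (459,20).

```bash
python3 - <<'E'
from h import *
c=read_camera('wrist'); k=.8
P=[onz(c,u*k,v*k,86)[:2] for u,v in((228,280),(438,282),(216,20),(459,20))]
for p in P: print(p.round(1))
print('width',np.linalg.norm(P[1]-P[0]))
x=(P[2]-P[0])/np.linalg.norm(P[2]-P[0])+(P[3]-P[1])/np.linalg.norm(P[3]-P[1]); x/=np.linalg.norm(x)
e=(P[1]-P[0]); e/=np.linalg.norm(e)
print('yaw sides',np.degrees(np.arctan2(x[1],x[0])),'yaw end',np.degrees(np.arctan2(e[1],e[0]))+90)
m=(P[0]+P[1])/2; C=m+96.5*x; print('centre',C)
s=state();p=s['eef_pos'];print('target TCP',C-46*x,'delta',C-46*x-p[:2],np.degrees(s['tcp_rot'][2]))
print('felt depth z',dep(c,180,150),dep(c,340,90))
print('hole along',)
h=onz(c,328*k,366*k,195);print(h)
E
```

```text
[537.2  16.2]
[677.5  35.4]
[516.6 174.5]
[655.8 194.9]
width 141.53908604473435
yaw sides 97.598244709785 yaw end 97.78111458617762
centre [594.60027    121.47640442]
target TCP [600.68266709  75.88030321] delta [ 0.12894443 23.3604815 ] 98.25481631235121
felt depth z [530.08514722  78.31531503  86.42913915] [646.61546082 141.60114569  86.09953994]
hole along
[603.61270151  28.52959726 195.        ]
```

The fit and sizes agree (centre (594.6,121.5), felt z 86). But fingertips reach 19 mm below the sheet as gripped mid-pad, so releasing here would drop it about 18 mm. I'll put it back on the shelf edge as it was, and regrip near the fingertips.

Call:
arm_command --deltas '[{"dx": -0.005,"dy": -0.005,"dz": 0.0,"yaw": 0},{"dx": -0.01,"dy": -0.012,"dz": 0.0,"yaw": 0},{"dx": -0.015,"dy": -0.018,"dz": 0.0,"yaw": 0},{"dx": -0.02,"dy": -0.022,"dz": 0.0,"yaw": 0},{"dx": -0.02,"dy": -0.022,"dz": 0.0,"yaw": -3},{"dx": -0.02,"dy": -0.022,"dz": 0.0,"yaw": -6},{"dx": -0.02,"dy": -0.022,"dz": 0.0,"yaw": -7},{"dx": -0.02,"dy": -0.022,"dz": 0.0,"yaw": -7},{"dx": -0.015,"dy": -0.018,"dz": 0.0,"yaw": -7},{"dx": -0.01,"dy": -0.012,"dz": 0.0,"yaw": -7},{"dx": -0.005,"dy": -0.005,"dz": -0.01,"yaw": -7},{"dx": 0.0,"dy": 0.0,"dz": -0.02,"yaw": -7},{"dx": 0.0,"dy": 0.0,"dz": -0.02,"yaw": -7},{"dx": 0.0,"dy": 0.0,"dz": -0.02,"yaw": -7},{"dx": 0.0,"dy": 0.0,"dz": -0.015,"yaw": -7},{"dx": 0.0,"dy": 0.0,"dz": -0.01,"yaw": -7},{"dx": 0.0,"dy": 0.0,"dz": -0.005,"yaw": -4},{"dx": 0.0,"dy": 0.0,"dz": -0.005,"yaw": -2.5},{"dx": 0.0,"dy": 0.0,"dz": 0.0,"yaw": 0},{"dx": 0.0,"dy": 0.0,"dz": 0.0,"yaw": 0}]'

```text
t: 14.35
eef_pos: [440.4, -127.4, 90.7]
tcp_rot: [3.141, -0.0, 0.224]
ft_force: [0.3, 0.5, -0.4]
opening: 0.239
grip_force: 30.0
```

Call:
arm_command --deltas '[{"dx": 0.0,"dy": 0.0,"dz": -0.004,"yaw": 0},{"dx": 0.0,"dy": 0.0,"dz": -0.003,"yaw": 0},{"dx": 0.0,"dy": 0.0,"dz": -0.001,"yaw": 0},{"dx": 0.0,"dy": 0.0,"dz": 0.0,"yaw": 0}]'

```text
t: 14.75
eef_pos: [440.9, -126.9, 82.2]
tcp_rot: [-3.141, 0.0, 0.224]
ft_force: [1.0, 0.1, -0.4]
opening: 0.246
grip_force: 30.0
```

Call:
arm_command --deltas '[{"dx": 0.0,"dy": 0.0,"dz": -0.0008,"yaw": 0},{"dx": 0.0,"dy": 0.0,"dz": -0.0005,"yaw": 0},{"dx": 0.0,"dy": 0.0,"dz": 0.0,"yaw": 0}]'

```text
t: 15.05
eef_pos: [441.0, -127.0, 81.1]
tcp_rot: [3.141, -0.0, 0.224]
ft_force: [-0.0, -0.5, 0.1]
opening: 0.245
grip_force: 30.0
```

Call:
arm_command --deltas '[{"dx": 0.0,"dy": 0.0,"dz": -0.0005,"yaw": 0},{"dx": 0.0,"dy": 0.0,"dz": 0.0,"yaw": 0}]'

```text
t: 15.25
eef_pos: [441.1, -127.0, 80.6]
tcp_rot: [3.141, -0.0, 0.224]
ft_force: [-0.1, 0.8, 1.8]
opening: 0.24
grip_force: 30.0
```

Call:
arm_command --deltas '[{"dx": 0.0,"dy": 0.0,"dz": 0.0,"yaw": 0},{"dx": 0.0,"dy": 0.0,"dz": 0.0,"yaw": 0},{"dx": 0.0,"dy": 0.0,"dz": 0.0,"yaw": 0},{"dx": 0.0,"dy": 0.0,"dz": 0.002,"yaw": 0},{"dx": 0.0,"dy": 0.0,"dz": 0.006,"yaw": 0},{"dx": 0.0,"dy": 0.0,"dz": 0.006,"yaw": 0},{"dx": 0.0,"dy": 0.0,"dz": 0.002,"yaw": 0},{"dx": 0.0,"dy": 0.0,"dz": 0.0,"yaw": 0}]' --gripper 0.038

```text
t: 16.05
eef_pos: [441.2, -127.0, 97.1]
tcp_rot: [3.141, -0.001, 0.224]
ft_force: [-0.5, -0.7, 0.4]
opening: 0.398
grip_force: 0.0
```

```bash
python3 - <<'E'
from w import *
c=read_camera('side'); cs,P,r=horn(c,82,(200,200,340,280)); print(r,P.min(0),P.max(0))
E
```

```text
((538.829833984375, -107.92462921142578), (52.90925598144531, 40.26334762573242), 11.677814483642578) [ 510.13074 -129.64653] [564.8122   -86.132904]
```

Call:
arm_command --deltas '[{"dx": 0.0,"dy": 0.0,"dz": 0.0,"yaw": 0},{"dx": 0.0,"dy": 0.0,"dz": 0.0,"yaw": 0},{"dx": 0.0,"dy": 0.0,"dz": 0.0,"yaw": 0},{"dx": 0.0,"dy": 0.0,"dz": 0.0,"yaw": 0},{"dx": 0.0,"dy": 0.0,"dz": 0.0,"yaw": 0},{"dx": 0.0,"dy": 0.0,"dz": 0.0,"yaw": 0},{"dx": 0.0,"dy": 0.0,"dz": 0.003,"yaw": 0},{"dx": 0.0,"dy": 0.0,"dz": 0.007,"yaw": 0},{"dx": 0.0,"dy": 0.0,"dz": 0.01,"yaw": 0},{"dx": 0.0,"dy": 0.0,"dz": 0.0,"yaw": 0}]' --gripper 0.01

```text
t: 17.1
eef_pos: [441.6, -127.2, 118.0]
tcp_rot: [3.14, -0.002, 0.224]
ft_force: [-0.4, -0.7, -0.1]
opening: 0.245
grip_force: 30.0
```

```bash
python3 w.py k.png
```

```text
[ 441.4 -127.1  117.5] [-0.05  0.22 -0.82] 0.2467699415858593
((489.7582092285156, -116.04793548583984), (143.661865234375, 45.8723258972168), 12.481990814208984) [ 416.8913  -144.07213] [564.0937 -80.265 ] [221   0] [308 256]
```

View pics/k.png

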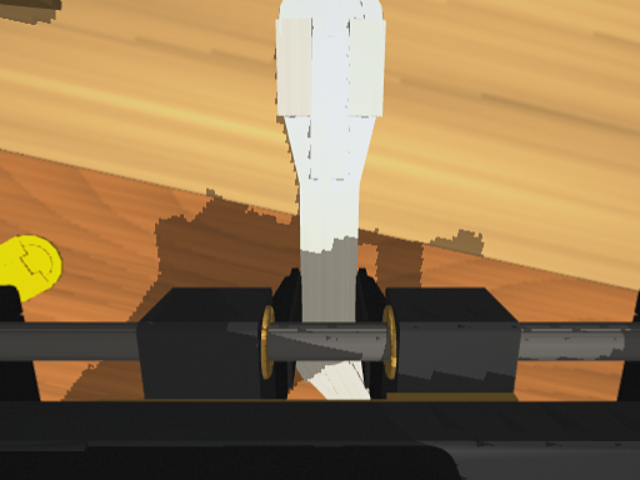

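The shoehorn is held by the handle near the fingertips at (330,300), blade straight ahead and level. Now lift, turn and carry it over the box.

Call:
arm_command --deltas '[{"dx": 0.0,"dy": 0.0,"dz": 0.01,"yaw": 0},{"dx": 0.0,"dy": 0.0,"dz": 0.02,"yaw": 0},{"dx": 0.0,"dy": 0.0,"dz": 0.02,"yaw": 0},{"dx": 0.0,"dy": 0.0,"dz": 0.02,"yaw": 0},{"dx": 0.0,"dy": 0.0,"dz": 0.008,"yaw": 0},{"dx": 0.0,"dy": 0.0,"dz": 0.0,"yaw": 3},{"dx": 0.0,"dy": 0.0,"dz": 0.0,"yaw": 6},{"dx": 0.0,"dy": 0.0,"dz": 0.0,"yaw": 7},{"dx": 0.0,"dy": 0.0,"dz": 0.0,"yaw": 7},{"dx": 0.0,"dy": 0.0,"dz": 0.0,"yaw": 7},{"dx": 0.0,"dy": 0.0,"dz": 0.0,"yaw": 7},{"dx": 0.0,"dy": 0.0,"dz": 0.0,"yaw": 7},{"dx": 0.0,"dy": 0.0,"dz": 0.0,"yaw": 7},{"dx": 0.0,"dy": 0.0,"dz": 0.0,"yaw": 7},{"dx": 0.0,"dy": 0.0,"dz": 0.0,"yaw": 7},{"dx": 0.0,"dy": 0.0,"dz": 0.0,"yaw": 7},{"dx": 0.0,"dy": 0.0,"dz": 0.0,"yaw": 7},{"dx": 0.0,"dy": 0.0,"dz": 0.0,"yaw": 6},{"dx": 0.005,"dy": 0.005,"dz": 0.0,"yaw": 0},{"dx": 0.01,"dy": 0.013,"dz": 0.0,"yaw": 0}]'

```text
t: 19.15
eef_pos: [456.1, -109.0, 194.5]
tcp_rot: [-3.141, -0.0, 1.702]
ft_force: [0.4, 0.2, -0.5]
opening: 0.244
grip_force: 30.0
```

Call:
arm_command --deltas '[{"dx": 0.015,"dy": 0.018,"dz": 0.0,"yaw": 0},{"dx": 0.019,"dy": 0.024,"dz": 0.0,"yaw": 0},{"dx": 0.02,"dy": 0.025,"dz": 0.0,"yaw": 0},{"dx": 0.02,"dy": 0.025,"dz": 0.0,"yaw": 0},{"dx": 0.02,"dy": 0.025,"dz": 0.0,"yaw": 0},{"dx": 0.02,"dy": 0.025,"dz": 0.0,"yaw": 0},{"dx": 0.015,"dy": 0.02,"dz": 0.0,"yaw": 0},{"dx": 0.01,"dy": 0.015,"dz": 0.0,"yaw": 0},{"dx": 0.005,"dy": 0.008,"dz": 0.0,"yaw": 0},{"dx": 0.0,"dy": 0.0,"dz": 0.0,"yaw": 0},{"dx": 0.0,"dy": 0.0,"dz": 0.0,"yaw": 0}]'

```text
t: 20.25
eef_pos: [599.6, 75.6, 194.4]
tcp_rot: [-3.141, 0.0, 1.706]
ft_force: [0.4, -0.0, -0.3]
opening: 0.244
grip_force: 30.0
```

Call:
arm_command --deltas '[{"dx": 0.0,"dy": 0.0,"dz": -0.01,"yaw": 0},{"dx": 0.0,"dy": 0.0,"dz": -0.015,"yaw": 0},{"dx": 0.0,"dy": 0.0,"dz": -0.015,"yaw": 0},{"dx": 0.0,"dy": 0.0,"dz": -0.015,"yaw": 0},{"dx": 0.0,"dy": 0.0,"dz": -0.012,"yaw": 0},{"dx": 0.0,"dy": 0.0,"dz": -0.01,"yaw": 0},{"dx": 0.0,"dy": 0.0,"dz": -0.005,"yaw": 0},{"dx": 0.0,"dy": 0.0,"dz": -0.003,"yaw": 0},{"dx": 0.0,"dy": 0.0,"dz": -0.002,"yaw": 0},{"dx": 0.0,"dy": 0.0,"dz": -0.001,"yaw": 0},{"dx": 0.0,"dy": 0.0,"dz": 0.0,"yaw": 0}]'

```text
t: 21.35
eef_pos: [600.1, 76.0, 106.8]
tcp_rot: [3.141, 0.0, 1.707]
ft_force: [-0.8, 0.3, 0.1]
opening: 0.241
grip_force: 30.0
```

Call:
arm_command --deltas '[{"dx": 0.0,"dy": 0.0,"dz": -0.0007,"yaw": 0},{"dx": 0.0,"dy": 0.0,"dz": -0.0003,"yaw": 0},{"dx": 0.0,"dy": 0.0,"dz": 0.0,"yaw": 0}]'

```text
t: 21.65
eef_pos: [600.0, 76.0, 105.6]
tcp_rot: [3.141, 0.0, 1.707]
ft_force: [-0.2, -0.3, -1.0]
opening: 0.243
grip_force: 30.0
```

Call:
arm_command --deltas '[{"dx": 0.0,"dy": 0.0,"dz": -0.0007,"yaw": 0},{"dx": 0.0,"dy": 0.0,"dz": 0.0,"yaw": 0}]'

```text
t: 21.85
eef_pos: [600.1, 76.0, 105.3]
tcp_rot: [3.141, 0.0, 1.707]
ft_force: [-1.2, 0.3, 4.8]
opening: 0.242
grip_force: 32.5
```

Call:
arm_command --deltas '[{"dx": 0.0,"dy": 0.0,"dz": -0.0005,"yaw": 0},{"dx": 0.0,"dy": 0.0,"dz": 0.0,"yaw": 0}]'

```text
t: 22.05
eef_pos: [600.1, 76.1, 105.3]
tcp_rot: [3.141, 0.0, 1.707]
ft_force: [-3.0, -0.7, 10.5]
opening: 0.24
grip_force: 35.2
```

Call:
arm_command --deltas '[{"dx": 0.0,"dy": 0.0,"dz": 0.0008,"yaw": 0},{"dx": 0.0,"dy": 0.0,"dz": 0.0,"yaw": 0}]'

```text
t: 22.25
eef_pos: [600.1, 76.0, 105.3]
tcp_rot: [3.141, 0.0, 1.707]
ft_force: [-1.3, 0.4, 5.3]
opening: 0.245
grip_force: 32.5
```

Call:
arm_command --deltas '[{"dx": 0.0,"dy": 0.0,"dz": 0.0,"yaw": 0},{"dx": 0.0,"dy": 0.0,"dz": 0.0,"yaw": 0},{"dx": 0.0,"dy": 0.0,"dz": 0.0,"yaw": 0},{"dx": 0.0,"dy": 0.0,"dz": 0.002,"yaw": 0},{"dx": 0.0,"dy": 0.0,"dz": 0.01,"yaw": 0},{"dx": 0.0,"dy": 0.0,"dz": 0.02,"yaw": 0},{"dx": 0.0,"dy": 0.0,"dz": 0.03,"yaw": 0},{"dx": 0.0,"dy": 0.0,"dz": 0.03,"yaw": 0},{"dx": 0.0,"dy": 0.0,"dz": 0.0,"yaw": 0}]' --gripper 0.04

```text
t: 23.15
eef_pos: [601.1, 76.1, 201.5]
tcp_rot: [3.136, 0.001, 1.707]
ft_force: [0.3, 0.8, -0.3]
opening: 0.421
grip_force: 0.0
```

```bash
python3 - <<'E'
from w import *
c=read_camera('wrist'); cv2.imwrite('pics/l.png',bgr(c))
cs,P,r=horn(c,90); print(r,P.min(0),P.max(0))
print(state()['eef_pos'])
# lid from scene depth: cloud of points in front of hinge side
s=read_camera('scene'); I=bgr(s); b=np.array([-.133,.991]); C=np.array([594.6,121.5])
L=[]
for v in range(100,235,2):
  for u in range(300,380,2):
    if s['range_z'][v,u]>0:
      p=dep(s,u,v); q=p[:2]-C; bx=q@b; by=q@np.array([-b[1],b[0]])
      if 60<bx<180 and abs(by)<74 and p[2]>145: L.append((bx,by,p[2]))
L=np.array(L); print(len(L)); f=np.polyfit(L[:,2],L[:,0],1); print('lid x=f(z)',f,'angle',np.pi/2+np.arctan(f[0]),'x at 130',np.polyval(f,130.5),'max z',L[:,2].max(), 'resid',np.std(L[:,0]-np.polyval(f,L[:,2])))
E
```

```text
((617.4375, 128.55223083496094), (84.26016998291016, 159.5511474609375), 12.60186767578125) [565.035    43.69527] [657.82153 202.58379]
[600.38364682  76.06400773 199.34477038]
410
lid x=f(z) [2.94995705e-03 1.02113150e+02] angle 1.5737462752841649 x at 130 102.49811928387768 max z 350.7342755366461 resid 1.3934210112310954
```

```bash
python3 - <<'E'
import numpy as np
b=np.array([-.133,.991]);C=np.array([594.6,121.5])
def tcp(th,r=185): 
    bx=102.5-r*np.cos(th)+8*np.sin(th)+10; z=130.5+r*np.sin(th)+8*np.cos(th)+19
    return np.r_[C+b*bx,z]
p=[tcp(t) for t in (1.57,)][0]; print('start',p.round(1))
ths=np.r_[np.arange(1.6,.25,-.05),np.arange(.25,-.001,-.025)]
W=np.array([tcp(t) for t in ths]); 
for t,w,d in zip(ths[1:],W[1:],np.diff(W,axis=0)): print(round(t,3),w.round(1),d.round(1))
print('behind(+15):',(C+b*(135.5)).round(1))
E
```

```text
start [578.6 240.8 334.5]
1.55 [579.1 237.1 334.6] [ 1.2 -9.2  0.4]
1.5 [580.3 227.9 334.6] [ 1.2 -9.2 -0. ]
1.45 [581.5 218.8 334.1] [ 1.2 -9.2 -0.5]
1.4 [582.8 209.6 333.2] [ 1.2 -9.1 -0.9]
1.35 [584.  200.6 331.8] [ 1.2 -9.1 -1.4]
1.3 [585.2 191.6 329.9] [ 1.2 -9.  -1.9]
1.25 [586.4 182.7 327.6] [ 1.2 -8.9 -2.3]
1.2 [587.6 173.9 324.8] [ 1.2 -8.8 -2.8]
1.15 [588.7 165.3 321.6] [ 1.2 -8.6 -3.2]
1.1 [589.8 156.9 318. ] [ 1.1 -8.4 -3.6]
1.05 [591.  148.6 314. ] [ 1.1 -8.3 -4. ]
1.0 [592.  140.6 309.5] [ 1.1 -8.  -4.5]
0.95 [593.1 132.8 304.6] [ 1.  -7.8 -4.9]
0.9 [594.1 125.2 299.4] [ 1.  -7.6 -5.2]
0.85 [595.1 117.9 293.8] [ 1.  -7.3 -5.6]
0.8 [596.  110.9 287.8] [ 0.9 -7.  -6. ]
0.75 [596.9 104.2 281.5] [ 0.9 -6.7 -6.3]
0.7 [597.8  97.9 274.8] [ 0.9 -6.4 -6.7]
0.65 [598.6  91.8 267.8] [ 0.8 -6.  -7. ]
0.6 [599.3  86.2 260.6] [ 0.8 -5.7 -7.3]
0.55 [600.1  80.8 253. ] [ 0.7 -5.3 -7.5]
0.5 [600.7  75.9 245.2] [ 0.7 -4.9 -7.8]
0.45 [601.3  71.4 237.2] [ 0.6 -4.5 -8. ]
0.4 [601.9  67.2 228.9] [ 0.6 -4.1 -8.3]
0.35 [602.4  63.5 220.5] [ 0.5 -3.7 -8.5]
0.3 [602.8  60.2 211.8] [ 0.4 -3.3 -8.6]
0.25 [603.2  57.3 203. ] [ 0.4 -2.9 -8.8]
0.225 [603.4  56.  198.6] [ 0.2 -1.3 -4.4]
0.2 [603.5  54.9 194.1] [ 0.2 -1.2 -4.5]
0.175 [603.7  53.8 189.6] [ 0.1 -1.  -4.5]
0.15 [603.8  52.9 185.1] [ 0.1 -0.9 -4.5]
0.125 [603.9  52.1 180.5] [ 0.1 -0.8 -4.6]
0.1 [604.   51.4 175.9] [ 0.1 -0.7 -4.6]
0.075 [604.1  50.8 171.3] [ 0.1 -0.6 -4.6]
0.05 [604.2  50.3 166.7] [ 0.1 -0.5 -4.6]
0.025 [604.2  49.9 162.1] [ 0.  -0.4 -4.6]
0.0 [604.2  49.7 157.5] [ 0.  -0.3 -4.6]
behind(+15): [576.6 255.8]
```

Call:
arm_command --deltas '[{"dx": 0.0,"dy": 0.0,"dz": 0.02,"yaw": 0},{"dx": 0.0,"dy": 0.0,"dz": 0.03,"yaw": 0},{"dx": 0.0,"dy": 0.0,"dz": 0.04,"yaw": 0},{"dx": 0.0,"dy": 0.0,"dz": 0.04,"yaw": 0},{"dx": 0.0,"dy": 0.0,"dz": 0.04,"yaw": 0},{"dx": 0.0,"dy": 0.0,"dz": 0.03,"yaw": 0},{"dx": 0.0,"dy": 0.0,"dz": 0.01,"yaw": 0},{"dx": 0.0,"dy": 0.0,"dz": 0.0,"yaw": 0}]' --gripper 0

```text
t: 24.05
eef_pos: [600.0, 76.0, 407.0]
tcp_rot: [3.141, 0.0, 1.707]
ft_force: [0.0, -0.5, -0.7]
opening: 0.006
grip_force: 0.0
```

Call:
arm_command --deltas '[{"dx": -0.001,"dy": 0.01,"dz": 0.0,"yaw": 0},{"dx": -0.003,"dy": 0.02,"dz": 0.0,"yaw": 0},{"dx": -0.004,"dy": 0.03,"dz": 0.0,"yaw": 0},{"dx": -0.004,"dy": 0.033,"dz": 0.0,"yaw": 0},{"dx": -0.004,"dy": 0.033,"dz": 0.0,"yaw": 0},{"dx": -0.004,"dy": 0.03,"dz": 0.0,"yaw": 0},{"dx": -0.003,"dy": 0.02,"dz": 0.0,"yaw": 0},{"dx": -0.001,"dy": 0.01,"dz": 0.0,"yaw": 0},{"dx": 0.0,"dy": 0.0,"dz": -0.01,"yaw": 0},{"dx": 0.0,"dy": 0.0,"dz": -0.02,"yaw": 0},{"dx": 0.0,"dy": 0.0,"dz": -0.02,"yaw": 0},{"dx": 0.0,"dy": 0.0,"dz": -0.015,"yaw": 0},{"dx": 0.0,"dy": 0.0,"dz": -0.007,"yaw": 0},{"dx": 0.0,"dy": 0.0,"dz": 0.0,"yaw": 0}]'

```text
t: 25.45
eef_pos: [575.9, 261.2, 333.7]
tcp_rot: [-3.139, 0.001, 1.706]
ft_force: [0.6, -0.4, -0.2]
opening: 0.004
grip_force: 0.0
```

Call:
arm_command --deltas '[{"dx": 0.001,"dy": -0.006,"dz": 0.0,"yaw": 0},{"dx": 0.001,"dy": -0.006,"dz": 0.0,"yaw": 0},{"dx": 0.001,"dy": -0.006,"dz": 0.0,"yaw": 0},{"dx": 0.0,"dy": -0.006,"dz": 0.0,"yaw": 0},{"dx": 0.0012,"dy": -0.009,"dz": 0.0,"yaw": 0},{"dx": 0.0012,"dy": -0.0092,"dz": -0.0,"yaw": 0}]'

```text
t: 26.05
eef_pos: [581.5, 219.2, 335.3]
tcp_rot: [3.141, -0.0, 1.707]
ft_force: [0.3, 1.5, -1.1]
opening: 0.004
grip_force: 0.7
```

Call:
arm_command --deltas '[{"dx": 0.0012,"dy": -0.0091,"dz": -0.0005,"yaw": 0},{"dx": 0.0012,"dy": -0.0091,"dz": -0.001,"yaw": 0},{"dx": 0.0012,"dy": -0.009,"dz": -0.0019,"yaw": 0},{"dx": 0.0012,"dy": -0.0089,"dz": -0.0023,"yaw": 0},{"dx": 0.0012,"dy": -0.0088,"dz": -0.0028,"yaw": 0}]'

```text
t: 26.55
eef_pos: [587.5, 174.1, 326.5]
tcp_rot: [3.142, 0.0, 1.707]
ft_force: [-0.8, 1.2, 0.6]
opening: 0.004
grip_force: 0.6
```

Call:
arm_command --deltas '[{"dx": 0.0012,"dy": -0.0086,"dz": -0.0034,"yaw": 0},{"dx": 0.0011,"dy": -0.0084,"dz": -0.0038,"yaw": 0},{"dx": 0.0011,"dy": -0.0083,"dz": -0.0042,"yaw": 0},{"dx": 0.0011,"dy": -0.008,"dz": -0.0047,"yaw": 0},{"dx": 0.001,"dy": -0.0078,"dz": -0.005,"yaw": 0},{"dx": 0.001,"dy": -0.0076,"dz": -0.0053,"yaw": 0},{"dx": 0.001,"dy": -0.0073,"dz": -0.0056,"yaw": 0},{"dx": 0.0009,"dy": -0.007,"dz": -0.006,"yaw": 0},{"dx": 0.0009,"dy": -0.0067,"dz": -0.0063,"yaw": 0},{"dx": 0.0009,"dy": -0.0064,"dz": -0.0067,"yaw": 0},{"dx": 0.0008,"dy": -0.006,"dz": -0.007,"yaw": 0},{"dx": 0.0008,"dy": -0.0057,"dz": -0.0073,"yaw": 0}]'

```text
t: 27.75
eef_pos: [599.3, 86.6, 260.7]
tcp_rot: [3.142, 0.0, 1.707]
ft_force: [0.7, -0.8, 0.1]
opening: 0.007
grip_force: 0.4
```

Call:
arm_command --deltas '[{"dx": 0.0007,"dy": -0.0053,"dz": -0.0075,"yaw": 0},{"dx": 0.0007,"dy": -0.0049,"dz": -0.0078,"yaw": 0},{"dx": 0.0006,"dy": -0.0045,"dz": -0.008,"yaw": 0},{"dx": 0.0006,"dy": -0.0041,"dz": -0.0083,"yaw": 0},{"dx": 0.0005,"dy": -0.0037,"dz": -0.0085,"yaw": 0},{"dx": 0.0004,"dy": -0.0033,"dz": -0.0086,"yaw": 0},{"dx": 0.0004,"dy": -0.0029,"dz": -0.0088,"yaw": 0},{"dx": 0.0002,"dy": -0.0013,"dz": -0.0044,"yaw": 0},{"dx": 0.0002,"dy": -0.0012,"dz": -0.0045,"yaw": 0}]'

```text
t: 28.65
eef_pos: [603.5, 55.9, 194.5]
tcp_rot: [-3.141, -0.0, 1.707]
ft_force: [-0.8, -0.8, 1.4]
opening: 0.006
grip_force: 0.3
```

Lid at about 0.2 rad. Finishing slowly.

Call:
arm_command --deltas '[{"dx": 0.0001,"dy": -0.001,"dz": -0.0045,"yaw": 0},{"dx": 0.0001,"dy": -0.0009,"dz": -0.0045,"yaw": 0},{"dx": 0.0001,"dy": -0.0008,"dz": -0.0045,"yaw": 0},{"dx": 0.0001,"dy": -0.0007,"dz": -0.0045,"yaw": 0},{"dx": 0.0001,"dy": -0.0006,"dz": -0.0045,"yaw": 0},{"dx": 0.0001,"dy": -0.0005,"dz": -0.004,"yaw": 0},{"dx": 0.0,"dy": -0.0004,"dz": -0.003,"yaw": 0},{"dx": 0.0,"dy": 0.0,"dz": -0.002,"yaw": 0},{"dx": 0.0,"dy": 0.0,"dz": -0.001,"yaw": 0},{"dx": 0.0,"dy": 0.0,"dz": 0.0,"yaw": 0}]'

```text
t: 29.65
eef_pos: [604.1, 51.0, 162.4]
tcp_rot: [-3.142, -0.0, 1.707]
ft_force: [-0.4, 0.6, 0.7]
opening: 0.004
grip_force: 0.0
```

Call:
arm_command --deltas '[{"dx": 0.0,"dy": 0.0,"dz": -0.001,"yaw": 0},{"dx": 0.0,"dy": 0.0,"dz": -0.001,"yaw": 0},{"dx": 0.0,"dy": 0.0,"dz": -0.001,"yaw": 0},{"dx": 0.0,"dy": 0.0,"dz": 0.0,"yaw": 0}]'

```text
t: 30.05
eef_pos: [604.1, 51.0, 159.3]
tcp_rot: [-3.142, -0.0, 1.707]
ft_force: [0.8, -0.3, 0.4]
opening: 0.005
grip_force: 0.0
```

Call:
arm_command --deltas '[{"dx": 0.0,"dy": 0.0,"dz": -0.001,"yaw": 0},{"dx": 0.0,"dy": 0.0,"dz": -0.0005,"yaw": 0},{"dx": 0.0,"dy": 0.0,"dz": 0.0,"yaw": 0}]'

```text
t: 30.35
eef_pos: [604.1, 51.0, 157.9]
tcp_rot: [-3.142, -0.0, 1.707]
ft_force: [-0.8, -0.9, -0.9]
opening: 0.008
grip_force: 0.0
```

Call:
arm_command --deltas '[{"dx": 0.0,"dy": 0.0,"dz": -0.0005,"yaw": 0},{"dx": 0.0,"dy": 0.0,"dz": 0.0,"yaw": 0}]'

```text
t: 30.55
eef_pos: [604.1, 51.1, 157.8]
tcp_rot: [3.141, 0.0, 1.707]
ft_force: [-1.7, 0.7, 3.6]
opening: 0.008
grip_force: 2.0
```

Call:
arm_command --deltas '[{"dx": 0.0,"dy": 0.0,"dz": -0.0006,"yaw": 0},{"dx": 0.0,"dy": 0.0,"dz": 0.0,"yaw": 0},{"dx": 0.0,"dy": 0.0,"dz": 0.0,"yaw": 0}]'

```text
t: 30.85
eef_pos: [604.1, 51.0, 157.7]
tcp_rot: [3.141, 0.0, 1.707]
ft_force: [-2.4, 0.6, 9.1]
opening: 0.005
grip_force: 4.7
```

Call:
arm_command --deltas '[{"dx": 0.0,"dy": 0.0,"dz": 0.002,"yaw": 0},{"dx": 0.0,"dy": 0.0,"dz": 0.01,"yaw": 0},{"dx": 0.0,"dy": 0.0,"dz": 0.03,"yaw": 0},{"dx": 0.0,"dy": -0.02,"dz": 0.04,"yaw": 0},{"dx": 0.0,"dy": -0.03,"dz": 0.04,"yaw": 0},{"dx": 0.0,"dy": -0.03,"dz": 0.03,"yaw": 0},{"dx": 0.0,"dy": -0.02,"dz": 0.0,"yaw": 0},{"dx": 0.0,"dy": 0.0,"dz": 0.0,"yaw": 0}]'

```text
t: 31.65
eef_pos: [604.1, -51.1, 310.2]
tcp_rot: [3.14, 0.001, 1.705]
ft_force: [-0.2, 0.5, -0.3]
opening: 0.005
grip_force: 0.0
```

```bash
python3 - <<'E'
from w import *
s=read_camera('scene'); a=bgr(s); b=bgr(read_camera('side'))
cv2.imwrite('pics/z.png',cv2.resize(np.hstack([a[90:280,60:440],b[:330,190:512][::1][:190*1]]) if 0 else a[90:290,60:440],(780,410)))
C=np.array([594.6,121.5]);bb=np.array([-.133,.991]);n=np.array([-.991,-.133]);z=s
for bx in(-90,-40,0,50,90):
  q=C+bb*bx; print(bx,[dep(z,*proj(z,[*(q+n*by),138.5]))[2].round(1) for by in(-60,0,60)])
print(state()['eef_pos'],state()['t'])
import pickle
D=pickle.load(open('D0.pkl','rb'))
# compare frog/flashlight/jar regions
d=cv2.absdiff(a,bgr(D['scene'])).max(2)
for nme,(x0,y0,x1,y1) in dict(frog=(388,210,425,248),flash=(85,160,116,214),jar=(78,210,108,236)).items(): print(nme,d[y0:y1,x0:x1].mean(),np.percentile(d[y0:y1,x0:x1],95))
E
```

```text
-90 [np.float64(139.8), np.float64(138.6), np.float64(138.8)]
-40 [np.float64(138.5), np.float64(138.0), np.float64(139.0)]
0 [np.float64(138.6), np.float64(139.8), np.float64(139.1)]
50 [np.float64(139.1), np.float64(138.3), np.float64(139.5)]
90 [np.float64(140.5), np.float64(141.1), np.float64(138.6)]
[603.87697786 -48.9429873  308.86468469] 31.75
frog 6.088193456614509 9.0
flash 5.635005973715651 9.0
jar 5.1923076923076925 9.0
```

View pics/z.png

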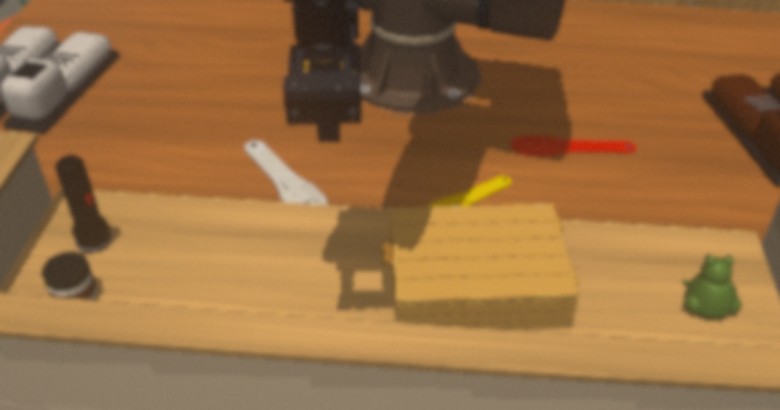

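The picture shows the box shut and level (lid from (385,205) to (575,295), about 139 mm high all over). The shelf shoehorn is gone from view, and the frog (712,290), flashlight (85,205) and jar (70,275) haven't moved. The arm is clear, so I'm handing in.

```bash
python3 -c "from cell import job_done; print(job_done())"
```

```text
the job is handed in; nothing more can be done
None
```

I laid the shoehorn in the bamboo box and shut the lid fully. The frog, flashlight and jar stand where they were, and the job was handed in at about 32 s.

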